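# Seat the test carriage and hold the fixture hood half open

### The job

On the test fixture, slide the carriage (the part with the upright black post to hold it by) fully home against its stop under the hood, keeping the hood shut until it is there. Then lift the spring-loaded hood by its steel pull bar to 45 degrees from shut (within 5 degrees) and finish while still holding the bar with the fingers at that angle, hood steady and carriage still home, so the seated unit can be inspected. Do not disturb the screwdriver, the spare grey unit or the white jar.

Things in the scene. Friction and masses are not known exactly. Their poses are not given: they have to be found in the camera images.
- fixture: Fixed test fixture: aluminium plate 240 mm (x) by 370 mm (y, from -195 to +175), top 12 mm above the table. Origin on the table surface. z up; +y: carriage slides home; +x: from pull bar to hinge, away from the robot, yaw within 20 degrees. Hood covers x -50 to 65, y 0 to 140 mm; walls at its +x and +y edges reach 84 mm high. A 42 mm high black box at x 75 to 115, y -85 to -35 mm.
- carriage (a joint): Slide of the carriage along fixture +y, in m: 0 = fully out, 0.120 = home against the stop; starts 0 to 0.05. Stays where left; friction about 2.5 N, slightly more when fast. Its aluminium plate is 70 mm wide, 160 mm long, top 32 mm above the table; a grey finned box (62 x 80 mm, top 66 mm above the table) fixed on it goes under the hood.
- post_top (a point): Centre of the top of the upright black post on the carriage's outer (-y) end: 16 mm diameter, top 110 mm above the table, thin for its upper 65 mm. Grip or push this. Lies at fixture x = 0, y = -155 mm + carriage value (home: y = -35 mm, 35 mm outside the hood's edge). Axes as the fixture's.
- hood (a joint): Hinge of the hood, in rad: 0 = shut (level), grows as the bar side rises; 0.785 = 45 degrees, upper limit 1.35. Always falls shut by weight and spring: 2 to 5 N upward at the bar holds it. The hood is a white plate 115 (x) x 140 (y) x 6 mm with dark slots, from the hinge towards the robot, the pull bar in front of it.
- hinge_mid (a point): Point on the hood's hinge axis, midway along it, 90 mm above the table, fixed to the fixture at fixture x = 65, y = 70 mm. The axis is horizontal along the fixture's y. Axes as the fixture's.
- bar_mid (a point): Middle of the pull bar, on its centre line: a round level steel bar 12 mm thick, 112 mm long along y, on two 8 mm arms (92 mm free between), its centre 60 mm from the hood plate edge. Shut: 90 mm above the table, fixture x = -110, y = 70 mm. Moves on a circle of radius 175 mm about the hinge: at 45 degrees 124 mm higher, 51 mm further in +x. Turns with the hood.
- driver: Bystander: loose black-handled screwdriver, about 200 mm long, lying on the table beside the fixture's -y end. Origin on its underside. Leave alone.
- spare_unit: Bystander: loose grey housing 70 x 110 x 38 mm with a black plug at one end, on the table beyond the fixture's +y end. Origin at its underside centre. Leave alone.
- cleaner: Bystander: loose white jar, 48 mm diameter, 110 mm high, on the table at the robot side (-x) of the fixture. Origin at its underside centre. Leave alone.

How it is judged:
On the way, in this order (a step that is already met when the one before it is completed fails the run):
1. the carriage is home against its stop, hood still shut (value of joint carriage above 0.116 m and value of joint hood below 0.1 rad), for 0.2 s.
2. the hood is held at 45 degrees by its bar (value of joint carriage above 0.116 m and value of joint hood between 0.698 and 0.873 rad and contact force between the fingers and hood_c0 above 1 N and velocity of joint hood between -0.05 and 0.05 rad/s), for 0.3 s.
At the end, for the whole second after the job is handed in: The carriage is within 4 mm of its stop (value above 0.116 m); the hood stands still (below 0.05 rad/s) between 40 and 50 degrees (0.698 to 0.873 rad), with the fingers on the pull bar (more than 1 N), through the last second (all of step 2); the arm keeps its last pose, push and grip.
It fails at once if the hood is lifted (more than 10 degrees) while the carriage is not home (value of joint hood above 0.175 rad and value of joint carriage below 0.114 m).
It fails at once if the screwdriver is disturbed (moved more than 20 mm) (distance of driver from where it was at the start of the episode above 0.02 m).
It fails at once if the spare unit is disturbed (moved more than 20 mm) (distance of spare_unit from where it was at the start of the episode above 0.02 m).
It fails at once if the jar is disturbed (moved more than 20 mm) (distance of cleaner from where it was at the start of the episode above 0.02 m).
It also fails if it takes over 54 s, if anything falls off the work surface, if the arm or the gripper's body presses on something with over 40 N, if the wrist force passes 120 N, or if a joint passes its speed limit or range.

### The arm

A 7-joint arm with a two-finger parallel gripper is mounted at the origin on the work surface. World frame = base frame: x ahead of the robot, y to its left, z up, the work surface at z = 0. Lengths are in m, angles in rad, forces in N, time in s.
With the tool pointing down it reaches from about 0.4 to 0.9 m from the base axis. Payload 5.6 kg.
Tool frame: the origin (TCP) lies between the finger pads; the fingertips stand 25 mm ahead of it and the grasp point (between the pads) lies 6 mm ahead of it; z points along the fingers, y is the direction in which the jaws open and shut (so a half turn about z gives the same grasp; the last joint's range is limited). The gripper opens to 92 mm and grips with 3 to 60 N. Pads are 20 mm wide; open, the fingers measure 128 mm over their backs; the gripper's body (75 mm by 189 mm) begins 69 mm behind the grasp point.
Start: joints at [-1.248, 0.468, -0.012, 1.603, 0.006, 1.071, -0.056], TCP at [0.233, 0.607, 0.24] pointing down, gripper open.
Joint ranges: [-2.53, 2.53], [-0.31, 2.02], [-1.57, 1.55], [0.28, 2.44], [-1.29, 4.43], [0.15, 1.84], [-2.92, 2.92]. Speed limits (rad/s): [2.57, 2.57, 3.14, 3.14, 3.14, 3.14, 3.14].

### API

Orientations are given as a unit quaternion [w, x, y, z].
In Python, from bench import bot, eyes gives the robot as it stands.
- The arm moves only by the tool drive_tool, never from a script. Its argument "increments" is a list of rows, each a list of 2 entries, a list of its own where there are three numbers: the shift along the tool's x, y, z as a fraction of full scale, then the turn about the tool's z as a fraction of full scale. A call has 1 to 8 rows; each row shifts and turns the commanded pose from where the row before left it, along the tool's axes as they then stand; what a row does not reach is not made up. Full scale, the value 1, is 2 cm for a shift and 0.08 rad for a turn. A row lasts 1/8 s, in which the tool goes at most 62.5 mm and 10.7 degrees, less where a joint would pass 70% of its speed; a pose out of reach is approached as far as the arm can. A call with a number of a shift or a turn outside -1 to 1 is refused whole. A call with a gripper value outside its range is refused whole. "gripper" is the opening, from 0 (shut) to 1 (fully open), set as the call begins (left out, the last holds). The fingers move at their own pace and stop on an object; "force" is the grip in N (left out, the last holds). Time passes only in rows, so rows that do not move let the fingers close. It gives the time, the measured TCP pose, the force and the opening at its end, in the units of the state.
- bot.get_obs(): the state, without advancing time (a new reading comes with each control period).
- eyes.get_image(name): name is "scene" or "top"; returns the picture (384x512x3 uint8, red, green, blue); there is no depth.
- eyes.camera_info(name): a dict with "fx", "fy", "cx", "cy" (pixels), "xyz" and "orientation" of the camera in the world. Camera axes: x right, y down, z forward; pixel columns grow to the right and rows downward; lengths in m; the calibration is good to about 2 mm. A picture is of the moment at which its call begins. camera_info takes no time and is no camera call.
- bot.job_done(): hands the job in, once; it reports no verdict.
The state is a dict: "t": time; "joint_positions": joint angles; "joint_velocities": joint speeds; "effort": joint torques, N m; "eef_pos": TCP position; "ee_rot": TCP orientation; "contact_force": force on the tool from outside, world axes, zero at the start; "ft_torque": the same for the moment, N m; "finger_gap": finger opening in m.
Only numpy, scipy, OpenCV 4.12 (cv2) and the standard library are available. Lean on these libraries where they do the work, as an engineer would, in place of code of your own. Each camera call takes 0.05 s, during which the arm holds its last target.

## Working session

There is one attempt and no reset: what is moved stays moved. The work goes in short steps, Python scripts to look and compute and a tool call to move; the robot and the scene stay as the last step left them, time stands still between calls to the robot, and variables do not carry over. Pictures are saved under pics/ and viewed, and the job is handed in when it is done.

Besides the shell and the picture viewer there is one more tool, called after "Emit:" as name([rows], argument=value, ...), one row to a line, values as JSON. drive_tool: Moves the arm, as the interface text tells. Shift numbers are shares of 2 cm and turn numbers shares of 0.08 rad, none past 1 either way. Its arguments: {"type":"object","properties":{"increments":{"type":"array","items":{"type":"array"}},"gripper":{"type":"number"},"force":{"type":"number"}},"required":["increments"]}

```bash
ls; mkdir -p pics; python3 - <<'E'
from bench import bot, eyes
import cv2
for n in ("scene","top"):
    im=eyes.get_image(n); cv2.imwrite(f"pics/{n}0.png",im[:,:,::-1]); print(n,eyes.camera_info(n))
o=bot.get_obs()
for k in ("t","eef_pos","ee_rot","contact_force","finger_gap"): print(k,o[k])
E
```

```text
pics
scene {'fx': 491.1862184658255, 'fy': 491.1862184658255, 'cx': 259.4505853395369, 'cy': 185.8854800269926, 'xyz': array([1.31162859, 0.04626571, 0.88295794]), 'orientation': array([-0.27195451,  0.66842706,  0.64135705, -0.26059001])}
top {'fx': 363.3332797132405, 'fy': 363.3332797132405, 'cx': 252.0015274122205, 'cy': 187.39547635714246, 'xyz': array([0.39504125, 0.06113622, 1.16103923]), 'orientation': array([-0.05907163,  0.70534657, -0.70477408,  0.04785654])}
t 0.1
eef_pos [0.23236372 0.60651095 0.23873786]
ee_rot [-9.74352079e-05  1.81918656e-01  9.83313241e-01 -8.13882253e-04]
contact_force [-0.8372274   0.26776695  0.06718113]
finger_gap 0.09191334008669191
```

View pics/scene0.png

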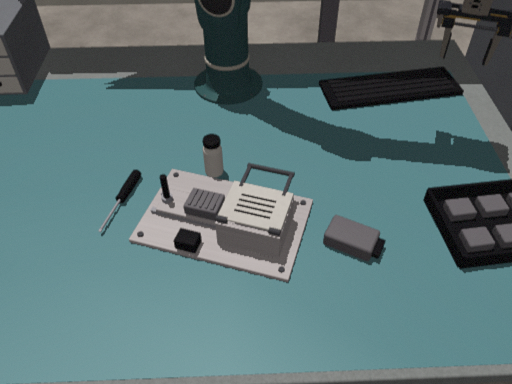

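View pics/top0.png

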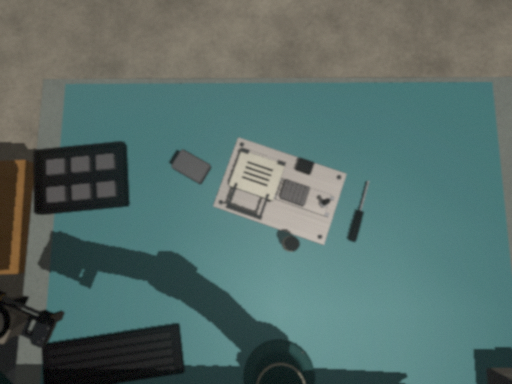

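The scene view shows the fixture with its post at about (165,187), the bar at about (270,170) and the jar at (213,157). In the top view the plate corners are near (238,138), (347,175), (325,243) and (215,207), with the jar at (289,240) and the bar at about (245,205). Next I'll measure these.

```bash
cat > h.py <<'E'
import numpy as np, cv2
from scipy.spatial.transform import Rotation as R
from bench import bot, eyes
def cam(n):
    c=eyes.camera_info(n); q=c["orientation"]; return c,R.from_quat([q[1],q[2],q[3],q[0]]).as_matrix(),np.array(c["xyz"])
def ray(n,u,v):
    c,M,p=cam(n); d=M@np.array([(u-c["cx"])/c["fx"],(v-c["cy"])/c["fy"],1]); return p,d/np.linalg.norm(d)
def onz(n,u,v,z):
    p,d=ray(n,u,v); return p+d*(z-p[2])/d[2]
def proj(n,X):
    c,M,p=cam(n); q=M.T@(np.array(X)-p); return np.array([c["fx"]*q[0]/q[2]+c["cx"],c["fy"]*q[1]/q[2]+c["cy"]])
E
python3 - <<'E'
from h import *
im=cv2.imread("pics/top0.png"); hsv=cv2.cvtColor(im,cv2.COLOR_BGR2HSV)
m=((hsv[...,1]<60)&(hsv[...,2]>110)).astype(np.uint8)*255
m[:100]=0
cs,_=cv2.findContours(m,cv2.RETR_EXTERNAL,cv2.CHAIN_APPROX_NONE)
c=max(cs,key=cv2.contourArea); h=cv2.convexHull(c)
r=cv2.minAreaRect(h); b=cv2.boxPoints(r); print(b, cv2.contourArea(h))
ap=cv2.approxPolyDP(h,5,True)[:,0]; print(ap)
P=np.array([onz("top",u,v,0.012)[:2] for u,v in ap]); print(P.round(4))
for n,box in (("top",(190,120,360,260)),("scene",(90,125,400,285))):
    i=cv2.imread(f"pics/{n}0.png"); x0,y0,x1,y1=box
    k=4 if n=="top" else 2.5
    cv2.imwrite(f"pics/{n}0z.png",cv2.resize(i[y0:y1,x0:x1],None,fx=k,fy=k,interpolation=cv2.INTER_CUBIC))
E
```

```text
[[211.09897 207.47366]
 [235.77914 134.88492]
 [348.70493 173.2797 ]
 [324.02475 245.86844]] 8982.0
[[238 137]
 [346 173]
 [323 245]
 [212 205]]
[[ 0.7371  0.1257]
 [ 0.6169 -0.2217]
 [ 0.3887 -0.1419]
 [ 0.5137  0.2068]]
```

View pics/top0z.png

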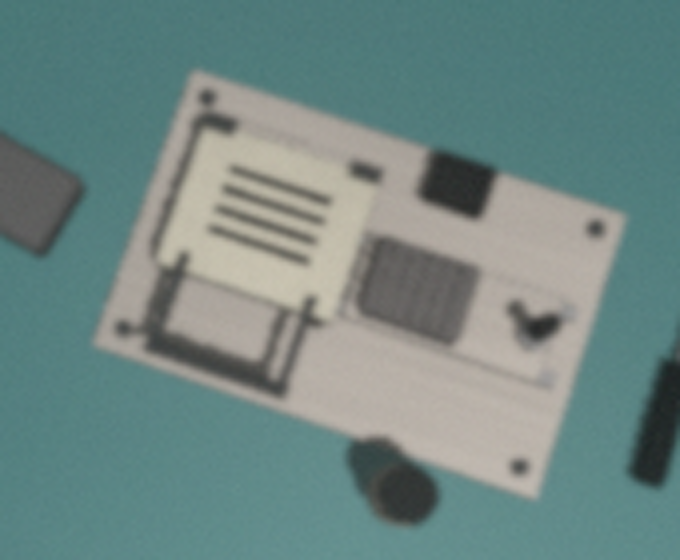

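View pics/scene0z.png

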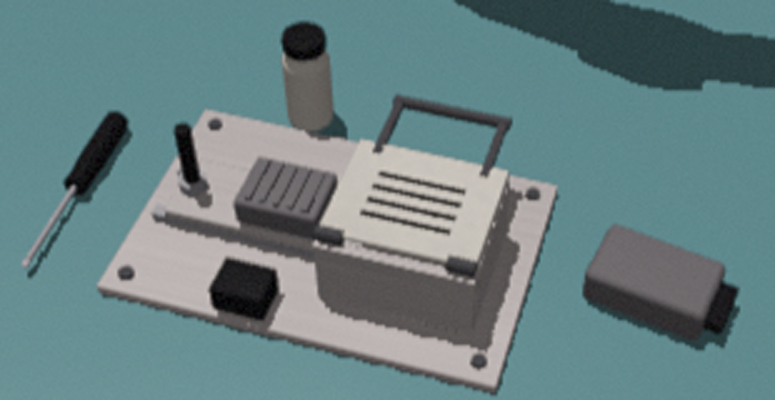

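```bash
python3 - <<'E'
from h import *
px=np.array([[194,70],[627,213],[539,498],[93,346]])/4+[190,120]
L=np.array([[.12,.175],[.12,-.195],[-.12,-.195],[-.12,.175]])
W=np.array([onz("top",u,v,.012)[:2] for u,v in px])
print(np.linalg.norm(W-np.roll(W,-1,0),axis=1))
a=L-L.mean(0);b=W-W.mean(0)
yaw=np.arctan2((a[:,0]*b[:,1]-a[:,1]*b[:,0]).sum(),(a*b).sum())
Rm=np.array([[np.cos(yaw),-np.sin(yaw)],[np.sin(yaw),np.cos(yaw)]]); o=W.mean(0)-Rm@L.mean(0)
print("yaw",yaw,"o",o,"res",(W-(L@Rm.T+o)).round(4).tolist())
f=lambda x,y,z: np.r_[Rm@[x,y]+o,z]
Pi=np.linalg.inv(Rm)
# post top from scene & bar
for nm,n,u,v,z in [("posttop","scene",163.0,176,.11),("bar L end","scene",90+397/2.5,125+101/2.5,.09),("bar R end","scene",90+508/2.5,125+121/2.5,.09),
  ("bartop L","top",190+155/4,120+345/4,.09),("bartop R","top",190+280/4,120+390/4,.09),("jar","top",190+405/4,120+495/4,.11),("jarS","scene",90+304/2.5,125+38/2.5,.11)]:
    w=onz(n,u,v,z); print(nm,w.round(4),"local",(Pi@(w[:2]-o)).round(4))
for n in("scene","top"):
  print(n,[proj(n,f(*p)).round(1).tolist() for p in [(-.11,.014,.09),(-.11,.126,.09),(.12,.175,.012),(.12,-.195,.012),(-.12,-.195,.012)]])
  # post top along c
  print([proj(n,f(0,-.155+c,.11)).round(1).tolist() for c in (0,.02,.04)])
E
```

```text
[0.36799907 0.23841747 0.3696407  0.23971005]
yaw -0.3291161435383807 o [ 0.56589295 -0.00170534] res [[-0.0006, -0.001], [-0.0004, 0.001], [0.001, 0.0001], [0.0, 0.0]]
posttop [ 0.5195 -0.1368  0.11  ] local [-0.0003 -0.1428]
bar L end [0.4716 0.0565 0.09  ] local [-0.108   0.0246]
bar R end [0.5027 0.1583 0.09  ] local [-0.1115  0.131 ]
bartop L [0.502  0.1471 0.09  ] local [-0.1086  0.1202]
bartop R [0.4688 0.0546 0.09  ] local [-0.1101  0.0219]
jar [ 0.3926 -0.0343  0.11  ] local [-0.1534 -0.0869]
jarS [ 0.4005 -0.0312  0.11  ] local [-0.1469 -0.0814]
scene [[244.8, 164.0], [290.9, 173.4], [285.5, 278.4], [125.4, 238.6], [169.0, 167.7]]
[[158.0, 175.0], [166.2, 176.8], [174.4, 178.6]]
top [[262.6, 218.3], [226.7, 206.1], [238.2, 137.3], [347.1, 173.1], [324.8, 244.8]]
[[330.0, 200.9], [323.4, 198.6], [316.8, 196.4]]
```

Emit:
drive_tool([
  [[-0.78,-0.63,0],0.48],
  [[-0.78,-0.63,0],0.48],
  [[-0.78,-0.63,0],0.48],
  [[-0.78,-0.63,0],0.48],
  [[-0.78,-0.63,0],0.48],
  [[-0.78,-0.63,0],0.48],
  [[-0.78,-0.63,0],0.48],
  [[-0.78,-0.63,0],0.48],
])

```text
t: 1.1
eef_pos: [0.2938, 0.458, 0.2396]
ee_rot: [0.0, 0.331, 0.943, 0.0]
contact_force: [0.9, 0.4, 0.1]
finger_gap: 0.0924
```

Emit:
drive_tool([
  [[-0.93,-0.37,0],0.48],
  [[-0.93,-0.37,0],0.48],
  [[-0.93,-0.37,0],0.48],
  [[-0.93,-0.37,0],0.48],
  [[-0.93,-0.37,0],0.48],
  [[-0.93,-0.37,0],0.48],
  [[-0.93,-0.37,0],0.48],
  [[-0.93,-0.37,0],0.48],
])

```text
t: 2.1
eef_pos: [0.3536, 0.3101, 0.2396]
ee_rot: [0.0, 0.472, 0.882, 0.0]
contact_force: [0.1, 0.1, -0.1]
finger_gap: 0.092
```

Emit:
drive_tool([
  [[-1,-0.07,0],0.48],
  [[-1,-0.07,0],0.48],
  [[-1,-0.07,0],0.48],
  [[-1,-0.07,0],0.48],
  [[-1,-0.07,0],0.48],
  [[-1,-0.07,0],0.48],
  [[-1,-0.07,0],0.48],
  [[-1,-0.07,0],0.48],
])

```text
t: 3.1
eef_pos: [0.4138, 0.1621, 0.2396]
ee_rot: [0.0, 0.601, 0.799, 0.0]
contact_force: [-0.1, -0.2, -0.3]
finger_gap: 0.0914
```

Emit:
drive_tool([
  [[-0.97,0.24,0],0.48],
  [[-0.97,0.24,0],0.48],
  [[-0.97,0.24,0],0.48],
  [[-0.97,0.24,0],0.48],
  [[-0.97,0.24,0],0.48],
  [[-0.97,0.24,0],0.48],
  [[-0.97,0.24,0],0.48],
  [[-0.97,0.24,0],0.48],
])

```text
t: 4.1
eef_pos: [0.4746, 0.0149, 0.2396]
ee_rot: [0.0, 0.716, 0.698, 0.0]
contact_force: [-1.6, -0.2, 0.4]
finger_gap: 0.0919
```

Emit:
drive_tool([
  [[-0.89,0.45,0],0.47],
  [[-0.89,0.45,0],0.47],
  [[-0.89,0.45,0],0.47],
  [[-0.89,0.45,0],0.47],
  [[-0.89,0.45,0],0.47],
  [[-0.89,0.45,0],0.48],
  [[-0.89,0.45,0],0.48],
  [[-0.89,0.45,0],0.48],
])

```text
t: 5.1
eef_pos: [0.5233, -0.1364, 0.2396]
ee_rot: [-0.0, 0.814, 0.582, 0.0]
contact_force: [-0.1, -0.3, -0.2]
finger_gap: 0.0916
```

```bash
python3 - <<'E'
from h import *
i=eyes.get_image("scene"); x0,y0,x1,y1=90,60,330,240
cv2.imwrite("pics/s1.png",cv2.resize(i[y0:y1,x0:x1,::-1],None,fx=3.3,fy=3.3,interpolation=cv2.INTER_CUBIC))
o=bot.get_obs(); print(o["eef_pos"],o["ee_rot"],o["joint_positions"])
E
```

```text
[ 0.52340736 -0.13939827  0.23984354] [ 1.11976749e-03  8.14784188e-01  5.79763225e-01 -2.76121574e-04] [-0.33447622  0.31500155  0.65028301  1.90408827 -0.22352419  0.99386653
  0.08084029]
```

View pics/s1.png

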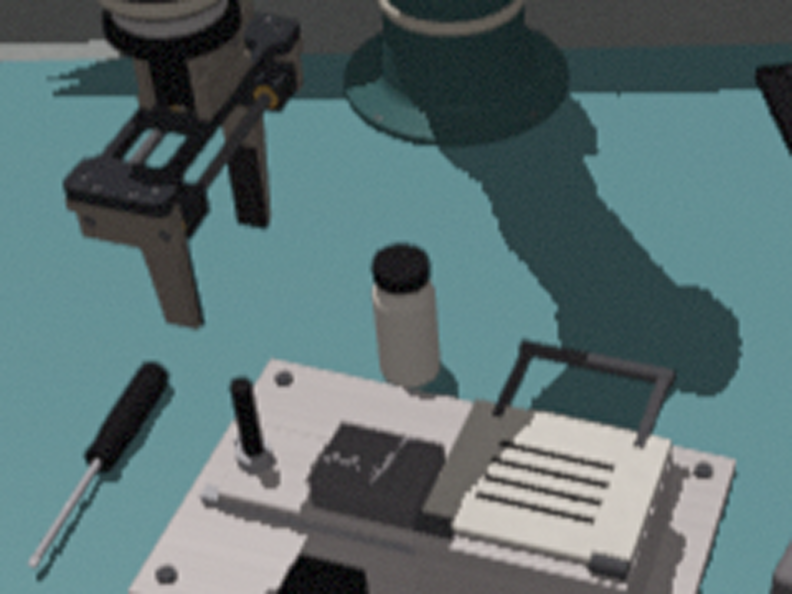

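Emit:
drive_tool([
  [[0,-0.2,0.9],0],
  [[0,0,0.9],0],
  [[0,0,0.9],0],
  [[0,0,0.9],0],
  [[0,0,0.9],0],
  [[0,0,0.9],0],
  [[0,0,0.9],0],
  [[0,0,0.9],0],
])

```text
t: 6.15
eef_pos: [0.5193, -0.1338, 0.0944]
ee_rot: [0.0, 0.813, 0.583, -0.0]
contact_force: [0.5, -0.4, -0.2]
finger_gap: 0.0919
```

Emit:
drive_tool([
  [[0,0,0],0],
  [[0,0,0],0],
  [[0,0,0],0],
  [[0,0,0],0],
  [[0,0,0],0],
  [[0,0,0],0],
  [[0,0,0],0],
  [[0,0,0],0],
], gripper=0, force=25)

```text
t: 7.15
eef_pos: [0.5195, -0.1339, 0.0956]
ee_rot: [0.0, 0.813, 0.583, 0.0]
contact_force: [-0.1, -0.3, 0.9]
finger_gap: 0.0152
```

Emit:
drive_tool([
  [[0.3,0,0],0],
  [[0.6,0,0],0],
  [[0.6,0,0],0],
  [[0.6,0,0],0],
  [[0.6,0,0],0],
  [[0.6,0,0],0],
  [[0.6,0,0],0],
  [[0.6,0,0],0],
])

```text
t: 8.15
eef_pos: [0.5493, -0.048, 0.0956]
ee_rot: [0.001, 0.813, 0.583, 0.0]
contact_force: [4.3, -4.2, -5.2]
finger_gap: 0.0156
```

Emit:
drive_tool([
  [[0.2,0,0],0],
  [[0.2,0,0],0],
  [[0.1,0,0],0],
  [[0.1,0,0],0],
  [[0,0,0],0],
])

```text
t: 8.78
eef_pos: [0.5533, -0.0365, 0.0956]
ee_rot: [0.001, 0.813, 0.583, 0.001]
contact_force: [3.8, -3.5, -5.5]
finger_gap: 0.0151
```

Emit:
drive_tool([
  [[0.1,0,0],0],
  [[0.1,0,0],0],
  [[0.1,0,0],0],
  [[0,0,0],0],
])

```text
t: 9.28
eef_pos: [0.5552, -0.0309, 0.0956]
ee_rot: [0.001, 0.813, 0.583, 0.001]
contact_force: [4.8, -3.7, -5.9]
finger_gap: 0.0153
```

Emit:
drive_tool([
  [[0.1,0,0],0],
  [[0.1,0,0],0],
  [[0,0,0],0],
])

```text
t: 9.65
eef_pos: [0.5565, -0.0271, 0.0956]
ee_rot: [0.001, 0.813, 0.583, 0.001]
contact_force: [5.6, -2.4, -5.0]
finger_gap: 0.0155
```

```bash
python3 - <<'E'
from h import *
for n,b,k in(("scene",(110,70,330,240),3.5),("top",(190,120,360,260),4)):
    i=eyes.get_image(n); x0,y0,x1,y1=b
    cv2.imwrite(f"pics/{n}2.png",cv2.resize(i[y0:y1,x0:x1,::-1],None,fx=k,fy=k,interpolation=cv2.INTER_CUBIC))
o=bot.get_obs(); print(o["eef_pos"],o["contact_force"])
E
```

```text
[ 0.55652215 -0.02713559  0.09563378] [ 5.53151943 -2.96685119 -5.33624126]
```

View pics/scene2.png

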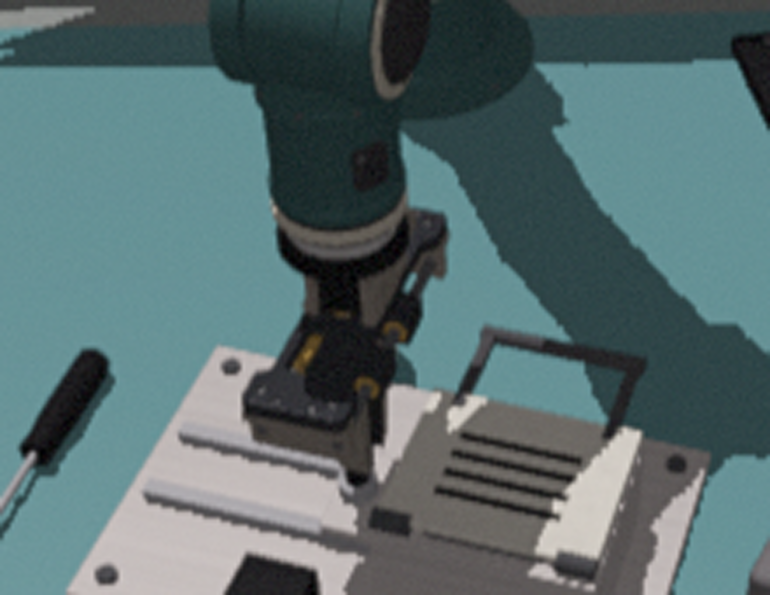

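View pics/top2.png

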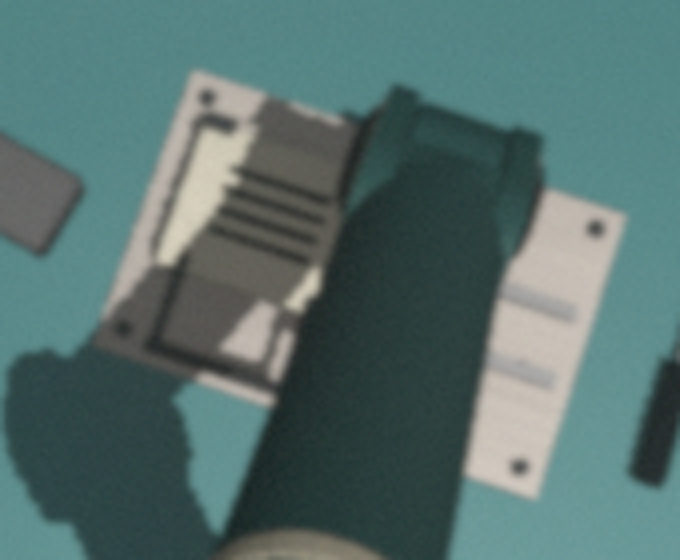

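```bash
python3 - <<'E'
from h import *
yaw=-.3291;o=np.array([.5659,-.0017]);Rm=np.array([[np.cos(yaw),-np.sin(yaw)],[np.sin(yaw),np.cos(yaw)]])
f=lambda x,y,z: np.r_[Rm@[x,y]+o,z]
for y in(-.045,-.04,-.035,-.03,-.025): 
    a=[(proj("scene",f(*p))-[110,70])*3.5 for p in((0,y,.045),(0,y,.032),(0.035,y-.008,.032))]; print(y,np.round(a,0).tolist())
E
```

```text
-0.045 [[336.0, 472.0], [338.0, 485.0], [307.0, 521.0]]
-0.04 [[344.0, 473.0], [345.0, 486.0], [314.0, 523.0]]
-0.035 [[351.0, 475.0], [352.0, 488.0], [322.0, 524.0]]
-0.03 [[358.0, 476.0], [359.0, 490.0], [329.0, 526.0]]
-0.025 [[365.0, 478.0], [366.0, 491.0], [336.0, 528.0]]
```

Emit:
drive_tool([
  [[0.1,0,0],0],
  [[0.1,0,0],0],
  [[0,0,0],0],
])

```text
t: 10.12
eef_pos: [0.5574, -0.0246, 0.0956]
ee_rot: [0.001, 0.813, 0.583, 0.0]
contact_force: [3.8, -5.8, -5.5]
finger_gap: 0.0155
```

Emit:
drive_tool([
  [[0.1,0,0],0],
  [[0.1,0,0],0],
  [[0,0,0],0],
  [[0,0,0],0],
])

```text
t: 10.62
eef_pos: [0.5575, -0.0244, 0.0956]
ee_rot: [0.002, 0.814, 0.581, -0.002]
contact_force: [0.2, -13.6, -1.2]
finger_gap: 0.0154
```

```bash
python3 - <<'E'
from h import *
i=eyes.get_image("scene"); cv2.imwrite("pics/s3.png",cv2.resize(i[60:240,110:330,::-1],None,fx=3.5,fy=3.5,interpolation=cv2.INTER_CUBIC))
px=np.array([[497,392],[99,292],[206,109],[558,185]])/2.5+[90,125]
L=np.array([[.12,.175],[.12,-.195],[-.12,-.195],[-.12,.175]])
zs=[.006,.006,.012,.012]; zs=[.0,.0,.012,.012] # front corners: bottom edge seen
W=np.array([onz("scene",u,v,z)[:2] for (u,v),z in zip(px,zs)])
print(np.linalg.norm(W-np.roll(W,-1,0),axis=1).round(4))
a=L-L.mean(0);b=W-W.mean(0)
yaw=np.arctan2((a[:,0]*b[:,1]-a[:,1]*b[:,0]).sum(),(a*b).sum())
Rm=np.array([[np.cos(yaw),-np.sin(yaw)],[np.sin(yaw),np.cos(yaw)]]); o=W.mean(0)-Rm@L.mean(0)
print("yaw",yaw,"o",o,"res",(W-(L@Rm.T+o)).round(4).tolist())
T=np.array([.5575,-.0244]);print("tcp local",Rm.T@(T-o))
for nm,n,u,v,z in [("posttop","scene",163.0,176,.11),("bar L","scene",90+397/2.5,125+101/2.5,.09),("bar R","scene",90+508/2.5,125+121/2.5,.09)]:
    w=onz(n,u,v,z); print(nm,w.round(4),(Rm.T@(w[:2]-o)).round(4))
print("bar_mid",Rm@[-.11,.07]+o)
E
```

```text
[0.3706 0.2371 0.3684 0.2365]
yaw -0.33360069974508966 o [0.5681019  0.00586963] res [[-0.002, 0.0006], [-0.0013, -0.0003], [0.002, 0.0006], [0.0013, -0.0009]]
tcp local [-0.0001057  -0.03207242]
posttop [ 0.5195 -0.1368  0.11  ] [ 0.0007 -0.1507]
bar L [0.4716 0.0565 0.09  ] [-0.1078  0.0162]
bar R [0.5027 0.1583 0.09  ] [-0.1117  0.1226]
bar_mid [0.48708758 0.1080297 ]
```

View pics/s3.png

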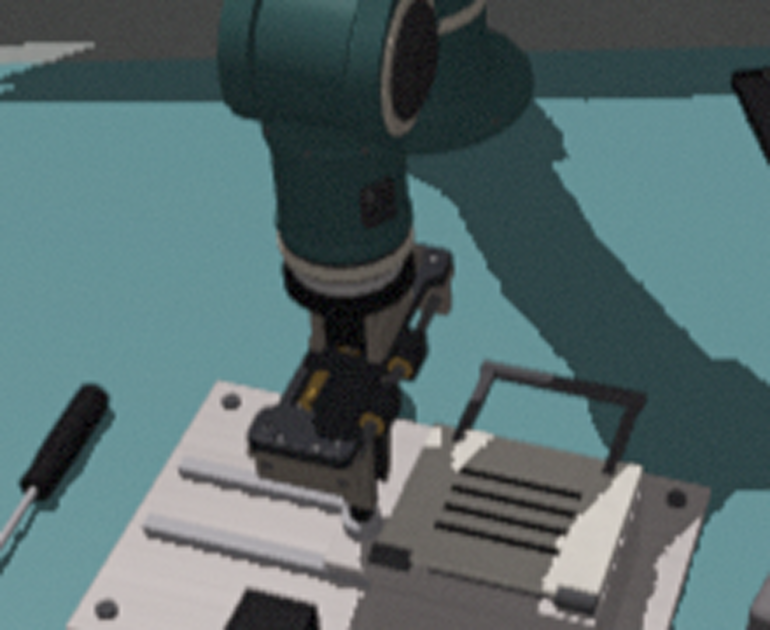

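Emit:
drive_tool([
  [[0,0,0],0],
  [[0,0,0],0],
  [[0,0,0],0],
  [[0,0,0],0],
], gripper=0.5)

```text
t: 11.18
eef_pos: [0.5579, -0.0194, 0.0956]
ee_rot: [-0.0, 0.813, 0.583, 0.0]
contact_force: [0.3, 0.2, -0.5]
finger_gap: 0.0457
```

Emit:
drive_tool([
  [[0,0,-0.6],0],
  [[0,0,-0.9],0],
  [[0,0,-0.9],0],
  [[0,0,-0.9],0],
  [[0,0,-0.9],0],
  [[0,0,-0.9],0],
  [[0,0,-0.9],0],
  [[0,0,-0.3],0],
])

```text
t: 12.18
eef_pos: [0.5585, -0.0202, 0.223]
ee_rot: [0.0, 0.813, 0.583, 0.001]
contact_force: [0.5, -0.7, -0.3]
finger_gap: 0.0459
```

Emit:
drive_tool([
  [[0.61,-0.68,0],0.01],
  [[0.61,-0.68,0],0.01],
  [[0.61,-0.68,0],0.01],
  [[0.61,-0.68,0],0.01],
  [[0.61,-0.68,0],0.01],
  [[0.61,-0.68,0],0],
  [[0.61,-0.68,0],0],
  [[0.61,-0.68,0],0],
])

```text
t: 13.18
eef_pos: [0.4859, 0.1078, 0.2214]
ee_rot: [-0.0, 0.814, 0.581, -0.0]
contact_force: [-0.1, 0.2, -0.2]
finger_gap: 0.0461
```

```bash
python3 - <<'E'
from h import *
for n,b,k in(("scene",(110,70,330,240),3.5),("top",(190,120,360,260),4)):
    i=eyes.get_image(n); x0,y0,x1,y1=b
    cv2.imwrite(f"pics/{n}4.png",cv2.resize(i[y0:y1,x0:x1,::-1],None,fx=k,fy=k,interpolation=cv2.INTER_CUBIC))
o=bot.get_obs(); print(o["eef_pos"],o["contact_force"])
E
```

```text
[0.48548594 0.10899963 0.2212354 ] [ 0.98364843 -0.84962701  0.13096725]
```

View pics/scene4.png

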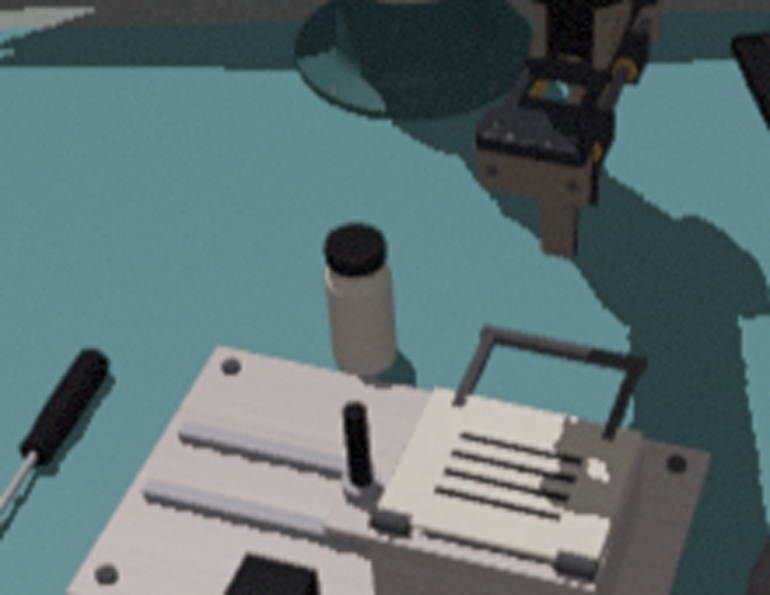

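View pics/top4.png

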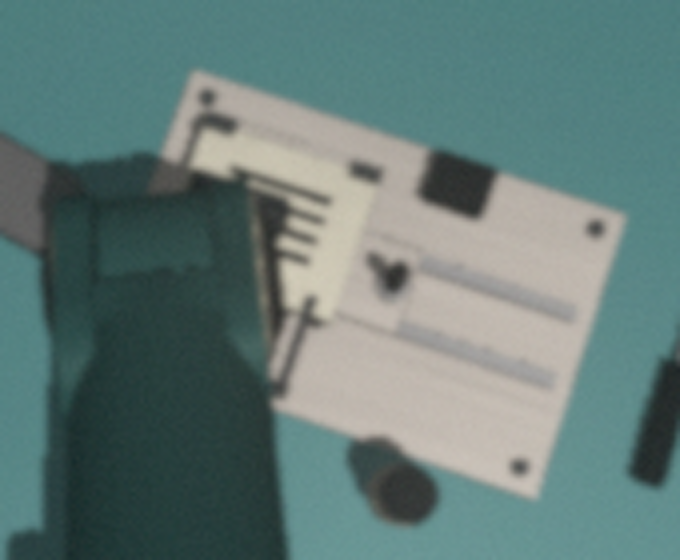

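```bash
python3 - <<'E'
from h import *
yaw=-.3336;o=np.array([.5681,.0059]);Rm=np.array([[np.cos(yaw),-np.sin(yaw)],[np.sin(yaw),np.cos(yaw)]])
a=onz("scene",163.0,176,.11);b=onz("scene",211.4,186.3,.11)
print(a,b,np.linalg.norm(a-b),Rm.T@(b[:2]-o))
T=np.array([.4857,.1085]);print("tcp",Rm.T@(T-o))
E
```

```text
[ 0.51946594 -0.13676227  0.11      ] [ 0.55617476 -0.02755277  0.11      ] 0.11521393868163435 [-0.0003138  -0.03551338]
tcp [-0.11145329  0.06996202]
```

Emit:
drive_tool([
  [[0,0.07,0.78],0],
  [[0,0,0.78],0],
  [[0,0,0.78],0],
  [[0,0,0.78],0],
  [[0,0,0.78],0],
  [[0,0,0.78],0],
  [[0,0,0.78],0],
  [[0,0,0.78],0],
])

```text
t: 14.28
eef_pos: [0.4879, 0.1069, 0.0958]
ee_rot: [0.0, 0.814, 0.581, 0.0]
contact_force: [-0.4, 0.6, -0.6]
finger_gap: 0.0459
```

Emit:
drive_tool([
  [[0,0,0],0],
  [[0,0,0],0],
  [[0,0,0],0],
  [[0,0,0],0],
  [[0,0,0],0],
  [[0,0,0],0],
], gripper=0, force=30)

```text
t: 15.02
eef_pos: [0.487, 0.1075, 0.0968]
ee_rot: [-0.001, 0.814, 0.581, -0.0]
contact_force: [-3.6, 2.6, 3.1]
finger_gap: 0.0114
```

Emit:
drive_tool([
  [[0,0.01,-0.43],0],
  [[0,0.03,-0.43],0],
  [[0,0.05,-0.43],0],
  [[0,0.07,-0.42],0],
  [[0,0.09,-0.42],0],
  [[0,0.11,-0.41],0],
  [[0,0.14,-0.41],0],
  [[0,0.16,-0.4],0],
])

```text
t: 16.02
eef_pos: [0.4984, 0.1034, 0.1638]
ee_rot: [-0.002, 0.814, 0.581, -0.001]
contact_force: [-7.6, 6.1, -2.1]
finger_gap: 0.0113
```

Emit:
drive_tool([
  [[0,0.17,-0.39],0],
  [[0,0.19,-0.38],0],
  [[0,0.21,-0.37],0],
  [[0,0.23,-0.36],0],
  [[0,0.25,-0.35],0],
  [[0,0.27,-0.34],0],
  [[0,0.28,-0.33],0],
  [[0,0.3,-0.31],0],
])

```text
t: 17.02
eef_pos: [0.531, 0.0922, 0.2205]
ee_rot: [-0.005, 0.814, 0.581, -0.004]
contact_force: [-19.8, 6.4, 12.3]
finger_gap: 0.0111
```

Emit:
drive_tool([
  [[0,0,0],0],
  [[0,0,0],0],
  [[0,0,0],0],
  [[0,0,0],0],
  [[0,0,0],0],
  [[0,0,0],0],
])

```text
t: 17.77
eef_pos: [0.5311, 0.0922, 0.2206]
ee_rot: [-0.005, 0.814, 0.581, -0.004]
contact_force: [-18.6, 5.4, 11.5]
finger_gap: 0.0113
```

```bash
python3 - <<'E'
from h import *
for n,b,k in(("scene",(110,40,330,240),3),("top",(190,120,360,260),4)):
    i=eyes.get_image(n); x0,y0,x1,y1=b
    cv2.imwrite(f"pics/{n}5.png",cv2.resize(i[y0:y1,x0:x1,::-1],None,fx=k,fy=k,interpolation=cv2.INTER_CUBIC))
o=bot.get_obs(); print(o["eef_pos"],o["contact_force"])
yaw=-.3336;oo=np.array([.5681,.0059]);Rm=np.array([[np.cos(yaw),-np.sin(yaw)],[np.sin(yaw),np.cos(yaw)]])
l=Rm.T@(o["eef_pos"][:2]-oo); print(l, np.degrees(np.arctan2(o["eef_pos"][2]-.006-.09,.065-l[0])), np.hypot(o["eef_pos"][2]-.096,.065-l[0]))
for a in (40,45,50):
    r=np.radians(a); print(a,[((proj("scene",np.r_[Rm@[.065-R_*np.cos(r),y]+oo,.09+R_*np.sin(r)])-[110,40])*3).round(0).tolist() for R_,y in((.115,0),(.115,.14),(.175,.014),(.175,.126))])
E
```

```text
[0.53109903 0.09217308 0.22057236] [-17.75498336   6.14632135  11.30463917]
[-0.06321093  0.06940097] 44.17534177691786 0.17876329477023686
40 [[357.0, 374.0], [548.0, 414.0], [395.0, 296.0], [548.0, 326.0]]
45 [[353.0, 373.0], [546.0, 413.0], [390.0, 293.0], [545.0, 324.0]]
50 [[350.0, 373.0], [544.0, 414.0], [384.0, 292.0], [541.0, 323.0]]
```

View pics/scene5.png

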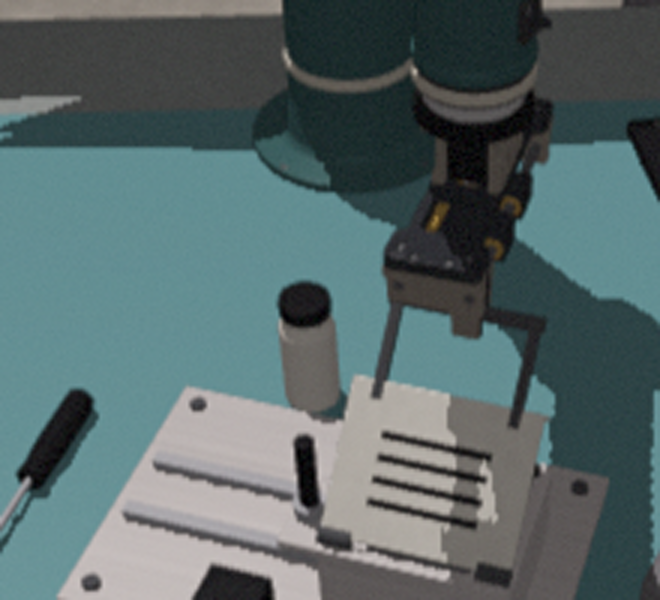

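View pics/top5.png

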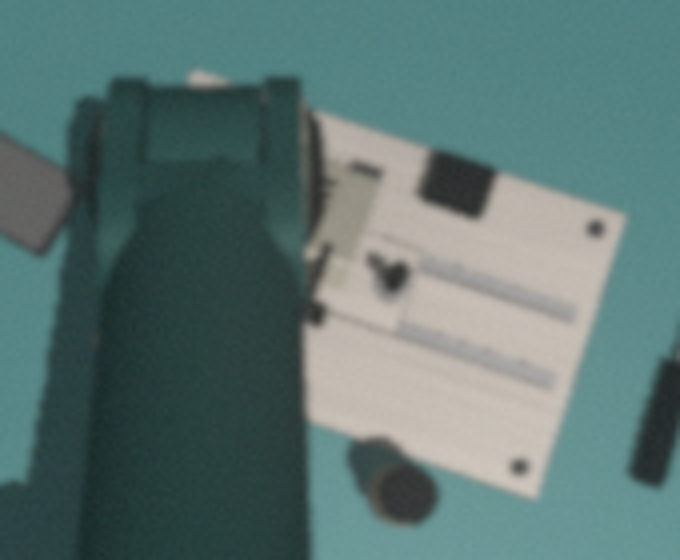

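Emit:
drive_tool([
  [[0,-0.05,-0.07],0],
  [[0,-0.05,-0.07],0],
  [[0,0,0],0],
  [[0,0,0],0],
  [[0,0,0],0],
  [[0,0,0],0],
  [[0,0,0],0],
  [[0,0,0],0],
])

```text
t: 18.88
eef_pos: [0.5332, 0.0914, 0.2235]
ee_rot: [-0.001, 0.814, 0.581, -0.001]
contact_force: [-6.2, 4.1, 1.8]
finger_gap: 0.0112
```

Emit:
drive_tool([
  [[0,0,0],0],
  [[0,0,0],0],
  [[0,0,0],0],
  [[0,0,0],0],
  [[0,0,0],0],
  [[0,0,0],0],
  [[0,0,0],0],
  [[0,0,0],0],
])

```text
t: 19.88
eef_pos: [0.5332, 0.0914, 0.2235]
ee_rot: [-0.001, 0.814, 0.581, -0.001]
contact_force: [-6.8, 3.4, -0.4]
finger_gap: 0.0109
```

```bash
python3 - <<'E'
from h import *
i=eyes.get_image("scene"); cv2.imwrite("pics/s6.png",cv2.resize(i[40:240,110:330,::-1],None,fx=3,fy=3,interpolation=cv2.INTER_CUBIC))
o=bot.get_obs(); print(o["eef_pos"],o["contact_force"],np.abs(o["joint_velocities"]).max(),o["finger_gap"])
yaw=-.3336;oo=np.array([.5681,.0059]);Rm=np.array([[np.cos(yaw),-np.sin(yaw)],[np.sin(yaw),np.cos(yaw)]])
b=onz("scene",110+304/3,40+440/3,.11);print(Rm.T@(b[:2]-oo))
E
```

```text
[0.53315514 0.09144048 0.22343422] [-6.36802151  3.5611164   0.91065052] 0.001879125549913671 0.011430110177570103
[ 0.00078072 -0.035257  ]
```

View pics/s6.png

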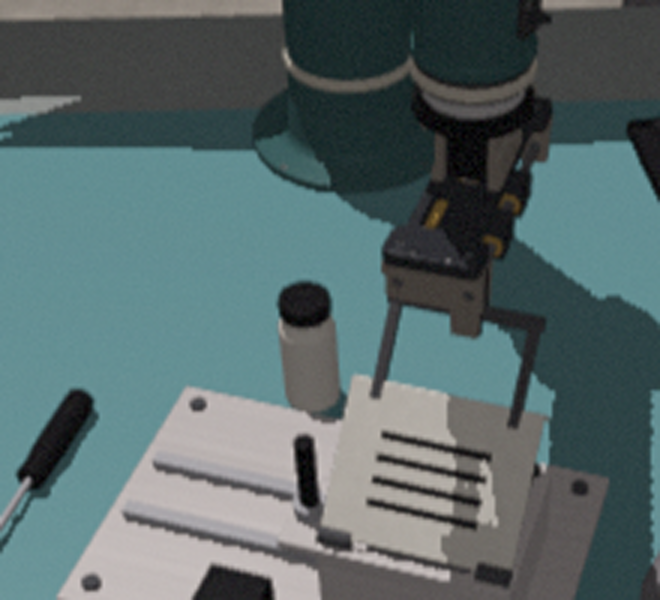

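The picture shows the hood held up by the bar, with the bar's right corner at zoom (543,320). The post is at home with its top at zoom (304,440), and the jar and screwdriver haven't moved. Pose and force are steady, so I'm handing in.

```bash
python3 -c "
from bench import bot
print(bot.job_done())"
```

```text
the job is handed in; nothing more can be done
None
```

The carriage is home against its stop, and I handed in with the fingers still holding the bar and the hood at about 45°. The job took about 20 s of the 54 s allowed; no verdict was reported.

**Carriage:** I gripped the post and slid it +y until the force jumped to about 13 N at the stop, with the hood shut. The last picture puts the post top at fixture y = -35.3 mm, against -35 mm expected at home.

**Hood:** I then gripped the bar from above with 30 N and lifted it along its arc. From the tool's travel the angle is about 45.7°. The height alone gives 46.4° and the x-shift alone 43.9°, all inside 40–50°. Over the last second the tool stood still, with about 7 N at the wrist and the fingers closed on the bar (11 mm gap).

**Bystanders:** The jar and screwdriver were in the same place by eye in the last picture. The spare unit was last seen in the picture before it, partly hidden by the arm, with no sign of movement; I did not measure any of the three.

**What disagreed:**
- **Cameras:** the top and scene cameras placed the fixture about 8 mm apart in y. I used the scene fit, which matched the tool's position at the post and the stop.
- **Side load on the bar:** after the lift the bar carried about 20 N of sideways load. I moved the tool about 3 mm outward to relieve it, which brought it down to about 7 N.
- **Angle check by picture:** the scene view barely changes with hood angle, so the angle rests on the arm's measured travel rather than the image.

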